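Make up the hot and the mild condiment trays

TASK

Make up the two condiment trays for the chili supper. On the wooden tray goes the hot set: the hot sauce bottle on the black coaster and the green-lidded pepper jar on the white coaster; on the teal tray goes the mild set: the yellow mustard jar on the black coaster and the white cream pot on the white coaster. Set each one down upright in the middle of its coaster, without dropping it, and leave the red-lidded salsa jar and the pepper mill standing where they are.

Things in the scene. Friction and masses are not known exactly. Their poses are not given: they have to be found in the camera images.
- hot_sauce: Hot sauce bottle: upright slim red bottle, 48 mm diameter up to 72 mm height, tapering to a 28 mm diameter black cap between 100 and 135 mm height (total 135 mm); grasp it by the black cap. About 0.2 kg, loose. Origin: centre of its underside; z up.
- pepper_jar: Jar of pickled green peppers: round, olive-green with a paper band and a GREEN lid; 58 mm diameter at the lid (56 mm body), 75 mm tall, lid the top 16 mm. About 0.25 kg, loose. Origin: centre of its underside; z up.
- mustard: Mustard jar: square YELLOW jar with rounded edges, body 54 x 54 mm up to 52 mm height with a brown band, yellow square lid 50 x 50 mm up to 70 mm total height. About 0.2 kg, loose; grasp across two parallel faces. Origin: centre of its underside; z up. x and y normal to its side faces.
- cream_pot: Cream pot: small round all-WHITE lidded pot, body tapering from 50 mm at the foot to 56 mm at 36 mm height, lid 59 mm diameter from 36 to 50 mm height (total 50 mm). About 0.2 kg, loose. Origin: centre of its underside; z up.
- salsa_jar: Salsa jar, to be left alone: round dark-red jar with a paper band and a RED lid, 58 mm diameter, 75 mm tall, loose. Origin: centre of its underside; z up.
- pepper_mill: Pepper mill, to be left alone: turned brown wood, 50 mm diameter, 109 mm tall with a small steel knob on top, loose. Origin: centre of its underside; z up.
- wooden_tray: Brown wooden serving tray, 230 x 124 mm, fixed to the table, with two round coasters of 90 mm diameter: BLACK centred 52 mm from the tray's centre along its +x, WHITE 52 mm along its -x. Coaster tops are 8 mm above the table, tray floor 6 mm; rim 6 mm wide, its top 12 mm above the table. Origin: centre of its underside, on the table; x along the long side, z up.
- teal_tray: Teal (blue-green) serving tray, 230 x 124 mm, fixed to the table, with two round coasters of 90 mm diameter: BLACK centred 52 mm from the tray's centre along its +x, WHITE 52 mm along its -x. Coaster tops are 8 mm above the table, tray floor 6 mm; rim 6 mm wide, its top 12 mm above the table. Origin: centre of its underside, on the table; x along the long side, z up.
Mind the look-alikes: they are no part of the job. What is meant by the cream_pot is not purple, and is the smaller of those in its own colour.

How it is judged:
By the outcome, as a careful person would: the job done as asked, in the order asked, and still so for the second after the job is handed in, with the robot touching nothing.
It also fails if it takes over 112 s, if anything falls off the work surface, if the arm or the gripper's body presses on something with over 40 N, if the wrist force passes 120 N, or if a joint passes its speed limit or range.

ROBOT

A 6-joint arm with a two-finger parallel gripper is mounted at the origin on the work surface. World frame = base frame: x ahead of the robot, y to its left, z up, the work surface at z = 0. Lengths are in m, angles in rad, forces in N, time in s.
With the tool pointing down it reaches from about 0.4 to 0.825 m from the base axis. Payload 7 kg.
Tool frame: the origin (TCP) lies on the centre line of the jaws, within the pads' length; the fingertips stand 14 mm ahead of it and the grasp point (between the pads) lies 5 mm behind it; z points along the fingers, y is the line along which they close (so a half turn about z gives the same grasp; the last joint's range is limited). The gripper opens to 88 mm and grips with 3 to 60 N. Pads are 19 mm wide; open, the fingers measure 130 mm over their backs; the gripper's body (78 mm by 193 mm) begins 47 mm behind the grasp point.
Start: joints at [1.502, 0.359, 0.012, 0, -1.224, -0.288], TCP at [0.236, 0.632, 0.241] pointing down, gripper open.
Joint ranges: [-3.07, 3.07], [-1.43, 2.12], [-1.02, 1.25], [-3.03, 1.67], [-3.05, -0], [-3.03, 3.03]. Speed limits (rad/s): [2.39, 2.39, 3.01, 3.14, 3.14, 3.14].

INTERFACE

Orientations are given as [roll, pitch, yaw] about the fixed x, y, z axes, in that order (R = Rz(yaw) Ry(pitch) Rx(roll)).
In Python, from station import arm gives the robot as it stands.
- The arm moves only by the tool move_arm, never from a script. Its argument "rows" is a list of rows, each an object with "translation": the shift along the tool's x, y, z in cm, a list of three; "rot": the turn, a rotation vector about the tool's x, y, z in degrees, a list of three; "hand": the closure, from 0 (fully open) to 1 (shut). A call has 1 to 8 rows; each row is the pose to reach, as a shift and turn from the pose commanded when the call began, along the tool's axes at that moment; what a row does not reach only later rows make up. A row lasts 1/12 s, in which the tool goes at most 41.7 mm and 7.16 degrees, less where a joint would pass 70% of its speed; a pose out of reach is approached as far as the arm can. A call with a gripper value outside its range is refused whole. The fingers move at their own pace and stop on an object; "squeeze" is the grip in N (left out, the last holds). Time passes only in rows, so rows that repeat a pose let the fingers close. It gives the time, the measured TCP pose, the force, the opening and the grip force at its end, in the units of the state.
- arm.get_state(): the state, without advancing time (a new reading comes with each control period).
- arm.grab_frame(name): name is "side" or "top"; returns (picture, depth): 480x640x3 uint8, red, green, blue; 480x640 float32, m along the optical axis (not along the pixel's ray), 0 where there is no reading.
- arm.camera_params(name): a dict with "vfov" (degrees; the focal length in pixels is half the picture's height over the tangent of half this angle, whatever the lens; pixels are square), "cx", "cy" (the principal point, pixels), "position" and "orientation" of the camera in the world. Camera axes: x right, y down, z forward; pixel columns grow to the right and rows downward; lengths in m; the calibration is good to about 2 mm. A picture is of the moment at which its call begins. camera_params takes no time and is no camera call.
- arm.job_done(): hands the job in; it is judged then, once.
Trained networks look in the newest picture that a camera, given by its name, has taken for a name from the list of things; names that differ only in an ending like _2 or _b are one class to them, and where a whole thing is asked for, a point or a joint stands for the part that bears it (a point fixed in the world has none). Each returns a list of dicts, best first, with "p" (0 to 1); they miss things now and then, are a little off and sometimes report something else, mostly with a low value. They report only what shows in the picture. A call takes as long as a camera call. They do not tell look-alikes from the thing itself.
- arm.search_frame(label, camera): "point" ([x, y, z] in m, in the coordinates of the camera as it stood for that picture, good to about 4 mm: the middle of the surface that is visible of it).
- arm.pinpoint(label, camera): "point" ([x, y, z] in m, in the coordinates of the camera as it stood for that picture, good to about 4 mm: a listed point, or the origin of a listed thing).
The state is a dict: "t": time; "q": joint angles; "qd": joint speeds; "joint_efforts": joint torques, N m; "eef_pos": TCP position; "ee_rot": TCP orientation; "force": force on the tool from outside, world axes, zero at the start; "moment": the same for the moment, N m; "width": finger opening in m; "gripper_force": force on a finger pad.
Only numpy, scipy, OpenCV 4.12 (cv2) and the standard library are available. Lean on these libraries where they do the work, as an engineer would, in place of code of your own. Each camera call takes 0.05 s, during which the arm holds its last target. There are 200 camera calls.

## Working session

There is one attempt and no reset: what is moved stays moved. The work goes in short steps, Python scripts to look and compute and a tool call to move; the robot and the scene stay as the last step left them, time stands still between calls to the robot, and variables do not carry over. Pictures are saved under pics/ and viewed, at most 14 in all, crops included, and the job is handed in when it is done.

Besides the shell and the picture viewer there is one more tool, called after "Request:" by a JSON object that holds its "name" and its "arguments", one argument or row to a line. move_arm: Moves the arm, as the interface text tells. Its arguments: {"type":"object","properties":{"rows":{"type":"array","items":{"type":"object","properties":{"translation":{"type":"array","items":{"type":"number"}},"rot":{"type":"array","items":{"type":"number"}},"hand":{"type":"number"}}}},"squeeze":{"type":"number"}},"required":["rows"]}

```bash
mkdir -p pics; cat > h.py <<'E'
import numpy as np, cv2
from scipy.spatial.transform import Rotation as R
from station import arm
def cam(n):
    p=arm.camera_params(n); f=240/np.tan(np.radians(p['vfov'])/2)
    o=np.array(p['orientation'],float)
    M=o if o.shape==(3,3) else R.from_euler('xyz',o).as_matrix() if o.size==3 else R.from_quat(o).as_matrix()
    return f,p['cx'],p['cy'],np.array(p['position']),M
def w(n,pt):
    f,cx,cy,P,M=cam(n); return P+M@np.array(pt)
def px(n,pt):
    f,cx,cy,P,M=cam(n); return np.round([cx+f*pt[0]/pt[2],cy+f*pt[1]/pt[2]])
def cloud(n,d):
    f,cx,cy,P,M=cam(n); v,u=np.mgrid[:480,:640]
    c=np.stack([(u-cx)/f*d,(v-cy)/f*d,d],-1); return P+c@M.T
E
python3 - <<'E'
from h import *
for n in('top','side'):
    print(n,arm.camera_params(n))
    im,d=arm.grab_frame(n); cv2.imwrite(f'pics/{n}0.png',im[...,::-1]); np.save(f'{n}0.npy',d); np.save(f'{n}0i.npy',im)
    for l in 'hot_sauce pepper_jar mustard cream_pot salsa_jar pepper_mill wooden_tray teal_tray'.split():
        for r in arm.pinpoint(l,n):
            if r['p']>.2: print(l,round(r['p'],2),w(n,r['point']).round(3),px(n,r['point']))
s=arm.get_state();print(s['t'],s['eef_pos'],s['ee_rot'],s['width'])
E
```

```text
top {'vfov': 43.46231472088412, 'cx': 319.41875969665585, 'cy': 242.35995532425943, 'position': array([ 0.398821  , -0.00871748,  1.11437652]), 'orientation': array([-3.03770772e+00, -2.85325717e-03, -1.55992845e+00])}
hot_sauce 0.77 [ 0.446 -0.093 -0.004] [363. 280.]
pepper_jar 0.9 [0.45  0.096 0.   ] [262. 277.]
mustard 0.58 [ 0.574 -0.081 -0.   ] [358. 211.]
cream_pot 0.9 [0.691 0.255 0.   ] [180. 148.]
cream_pot 0.63 [0.351 0.03  0.002] [296. 331.]
cream_pot 0.6 [0.565 0.094 0.006] [264. 215.]
salsa_jar 0.88 [0.689 0.079 0.003] [273. 150.]
salsa_jar 0.39 [0.566 0.096 0.004] [262. 214.]
pepper_mill 0.76 [ 0.685 -0.085  0.003] [360. 153.]
wooden_tray 0.6 [ 0.495 -0.315  0.   ] [483. 255.]
teal_tray 0.8 [ 0.508  0.29  -0.005] [158. 245.]
teal_tray 0.64 [ 0.446  0.092 -0.001] [263. 279.]
teal_tray 0.37 [0.564 0.096 0.006] [262. 215.]
side {'vfov': 50.57346650943015, 'cx': 324.83239510317696, 'cy': 231.50053956967722, 'position': array([ 0.16643696, -0.59816852,  0.6987023 ]), 'orientation': array([-2.33306001, -0.01070858, -0.54469028])}
hot_sauce 0.73 [ 0.447 -0.095  0.   ] [309. 292.]
pepper_jar 0.69 [0.447 0.097 0.001] [261. 228.]
pepper_jar 0.31 [0.506 0.295 0.001] [246. 168.]
mustard 0.55 [ 0.563 -0.082 -0.001] [359. 263.]
cream_pot 0.91 [0.352 0.027 0.002] [231. 268.]
cream_pot 0.71 [0.566 0.098 0.001] [312. 208.]
cream_pot 0.63 [0.691 0.256 0.002] [324. 152.]
pepper_mill 0.88 [ 0.685 -0.078 -0.002] [409. 239.]
wooden_tray 0.73 [ 0.492 -0.312 -0.003] [404. 376.]
teal_tray 0.77 [0.503 0.297 0.003] [244. 167.]
0.9 [0.23576541 0.63246951 0.24060662] [-3.14152490e+00  3.18268476e-05 -3.56810321e-01] 0.08785477696113632
```

View pics/top0.png

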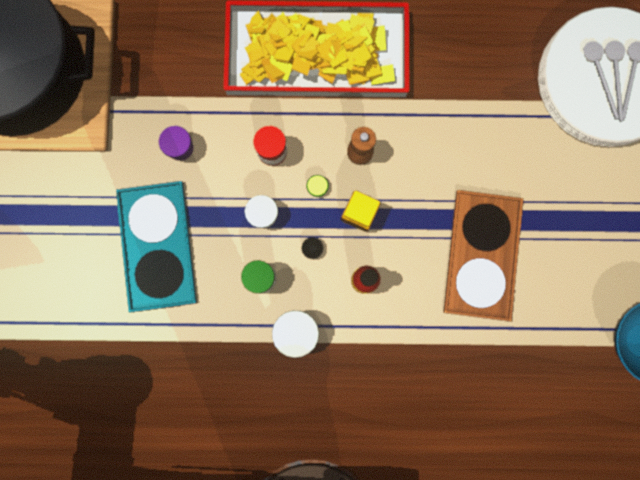

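View pics/side0.png

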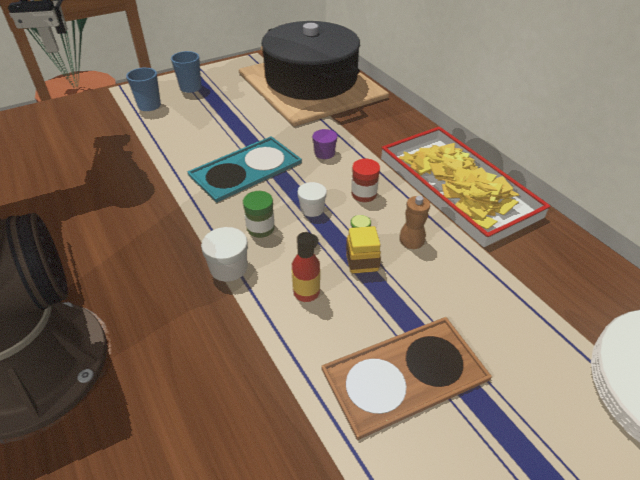

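Cream-pot candidates in the top image are the small white pot (261,211), the large white pot (295,334) and the purple pot (176,142). I choose (261,211). The pepper jar is the green lid at (258,277), not the red lid at (270,145). There are also small unlisted objects at (317,185) and (312,247). Next I measure with depth from both views.

```bash
python3 - <<'E'
from h import *
C={n:(cloud(n,np.load(n+'0.npy').astype(float)),np.load(n+'0i.npy')) for n in('top','side')}
T={'hot':(.447,-.094),'pep':(.448,.097),'must':(.566,-.082),'cream':(.565,.096),'big':(.351,.028),'salsa':(.689,.079),'mill':(.685,-.08),'purple':(.691,.255),'lime':(.615,-.003),'blk':(.505,.003)}
for k,c in T.items():
    for n,(P,im) in C.items():
        m=(np.hypot(P[...,0]-c[0],P[...,1]-c[1])<.05)&(P[...,2]>.012)&(P[...,2]<.2)
        if m.sum()<15: print(k,n,'few');continue
        q=P[m]; top=np.percentile(q[:,2],98); t=q[q[:,2]>top-.008]
        (cx,cy),r=cv2.minEnclosingCircle(t[:,:2].astype(np.float32)) ; x=cv2.minAreaRect(t[:,:2].astype(np.float32))
        print(k,n,'top%.3f'%top,'c',np.round((cx,cy),4),'r%.3f'%r,'rect',np.round(x[0],4),np.round(x[1],3),round(x[2],1),len(t),'med',np.median(t,0).round(4))
for tn,c in {'wood':(.494,-.313),'teal':(.505,.293)}.items():
    for n,(P,im) in C.items():
        near=(np.abs(P[...,0]-c[0])<.125)&(np.abs(P[...,1]-c[1])<.085)&(P[...,2]<.05)
        hsv=cv2.cvtColor(im,cv2.COLOR_RGB2HSV)
        for nm,mk in(('black',hsv[...,2]<50),('white',(hsv[...,1]<60)&(hsv[...,2]>150))):
            m=(near&mk).astype(np.uint8); m=cv2.morphologyEx(m,cv2.MORPH_OPEN,np.ones((3,3)))
            nl,l,s,_=cv2.connectedComponentsWithStats(m); i=1+np.argmax(s[1:,4]); q=P[l==i]
            (cx,cy),r=cv2.minEnclosingCircle(q[:,:2].astype(np.float32)); e=cv2.minAreaRect(q[:,:2].astype(np.float32))
            print(tn,nm,n,np.round((cx,cy),4),'r%.3f'%r,'mean',q.mean(0).round(4),np.round(e[1],3))
im=np.concatenate([cv2.resize(C['top'][1][120:360,220:400],(390,520),interpolation=2),cv2.resize(C['side'][1][170:320,210:370],(400,520))[:, :400]],1)
cv2.imwrite('pics/crop.png',im[...,::-1])
E
```

```text
hot top top0.138 c [ 0.4449 -0.0922] r0.014 rect [ 0.4453 -0.0919] [0.026 0.026] 1.6 226 med [ 0.4451 -0.0917  0.1352]
hot side top0.136 c [ 0.444  -0.0906] r0.015 rect [ 0.4431 -0.0911] [0.028 0.027] 47.1 214 med [ 0.4418 -0.0939  0.1343]
pep top top0.079 c [0.4471 0.096 ] r0.029 rect [0.4471 0.0959] [0.057 0.056] 38.8 856 med [0.4474 0.096  0.0753]
pep side top0.077 c [0.4441 0.0976] r0.030 rect [0.4448 0.0961] [0.056 0.057] 69.1 522 med [0.4438 0.0942 0.0749]
must top top0.074 c [ 0.5697 -0.0839] r0.034 rect [ 0.5694 -0.084 ] [0.05  0.051] 65.9 784 med [ 0.5692 -0.0843  0.0702]
must side top0.071 c [ 0.5671 -0.0833] r0.034 rect [ 0.5668 -0.0837] [0.052 0.05 ] 66.1 594 med [ 0.5656 -0.0859  0.0695]
cream top top0.054 c [0.5652 0.0945] r0.029 rect [0.5655 0.0947] [0.057 0.058] 57.4 809 med [0.5649 0.0944 0.0503]
cream side top0.052 c [0.564  0.0949] r0.031 rect [0.5631 0.0944] [0.056 0.062] 8.6 461 med [0.5617 0.0927 0.0495]
big top top0.073 c [0.3498 0.0299] r0.040 rect [0.35   0.0297] [0.079 0.079] 46.3 1661 med [0.3494 0.0298 0.0688]
big side top0.070 c [0.3474 0.0315] r0.041 rec
[... 930 characters left out ...]
r0.021 rect [ 0.6169 -0.0031] [0.036 0.04 ] 57.0 219 med [ 0.6164 -0.0043  0.0203]
blk top top0.022 c [0.5031 0.0029] r0.021 rect [0.5031 0.0027] [0.04 0.04] 23.9 166 med [0.5044 0.0026 0.017 ]
blk side top0.019 c [0.5109 0.    ] r0.018 rect [ 0.5153 -0.0019] [0.036 0.01 ] 65.9 37 med [0.5175 0.0008 0.0169]
wood black top [ 0.5456 -0.3195] r0.043 mean [ 0.5465 -0.3191  0.0086] [0.083 0.083]
wood white top [ 0.4431 -0.3076] r0.046 mean [ 0.4432 -0.3069  0.0085] [0.091 0.091]Traceback (most recent call last):
  File "<stdin>", line 17, in <module>
    return _wrapfunc(a, 'argmax', axis=axis, out=out, **kwds)
    return bound(*args, **kwds)
ValueError: attempt to get argmax of an empty sequence
```

```bash
python3 - <<'E'
from h import *
C={n:(cloud(n,np.load(n+'0.npy').astype(float)),np.load(n+'0i.npy')) for n in('top','side')}
for tn,c in {'wood':(.494,-.313),'teal':(.505,.293)}.items():
    for n,(P,im) in C.items():
        near=(np.abs(P[...,0]-c[0])<.125)&(np.abs(P[...,1]-c[1])<.085)&(P[...,2]<.05)
        hsv=cv2.cvtColor(im,cv2.COLOR_RGB2HSV)
        for nm,mk in(('black',hsv[...,2]<65),('white',(hsv[...,1]<70)&(hsv[...,2]>140))):
            m=(near&mk).astype(np.uint8); m=cv2.morphologyEx(m,cv2.MORPH_OPEN,np.ones((3,3)))
            nl,l,s,_=cv2.connectedComponentsWithStats(m)
            if nl<2: print(tn,nm,n,'none');continue
            i=1+np.argmax(s[1:,4]); q=P[l==i]
            (cx,cy),r=cv2.minEnclosingCircle(q[:,:2].astype(np.float32)); e=cv2.minAreaRect(q[:,:2].astype(np.float32))
            print(tn,nm,n,np.round((cx,cy),4),'r%.3f'%r,'mean',q.mean(0).round(4),np.round(e[1],3))
im=np.concatenate([cv2.resize(C['top'][1][120:360,220:400],(390,520),interpolation=2),cv2.resize(C['side'][1][170:320,210:370],(400,520))[:, :400]],1)
cv2.imwrite('pics/crop.png',im[...,::-1])
E
```

```text
wood black top [ 0.5462 -0.3195] r0.044 mean [ 0.5464 -0.3192  0.0086] [0.083 0.086]
wood white top [ 0.4429 -0.3074] r0.047 mean [ 0.4432 -0.3069  0.0084] [0.09  0.091]
wood black side [ 0.5446 -0.3189] r0.044 mean [ 0.5478 -0.3235  0.0077] [0.085 0.077]
wood white side [ 0.4418 -0.3052] r0.047 mean [ 0.4405 -0.3068  0.0077] [0.091 0.091]
teal black top [0.4535 0.2836] r0.043 mean [0.4535 0.2833 0.0082] [0.084 0.085]
teal white top [0.5567 0.2995] r0.046 mean [0.5562 0.299  0.0081] [0.091 0.09 ]
teal black side [0.4524 0.2844] r0.045 mean [0.4517 0.2832 0.0079] [0.086 0.084]
teal white side [0.5554 0.3041] r0.049 mean [0.5545 0.3003 0.0077] [0.092 0.091]
```

View pics/crop.png

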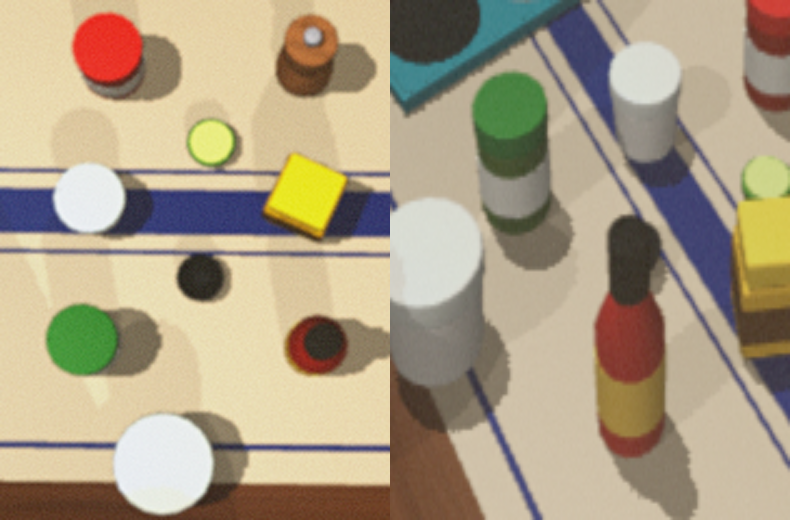

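The crop shows the small white pot (top 261,211) is clearly smaller than the big one (295,334), and every target stands free. The measured tops of 135, 75, 70 and 50 mm match the text. The coasters are 104 mm apart with tops at 8 mm, also as expected. Heading for the hot sauce first.

```bash
cat > go.py <<'E'
import sys
from h import *
s=arm.get_state(); Rm=R.from_euler('xyz',s['ee_rot']); p=np.array(s['eef_pos'])
print('t',s['t'],'pos',p.round(4),'rpy',np.degrees(s['ee_rot']).round(1),'w',round(s['width'],4),'q',np.round(s['q'],2))
for a in sys.argv[1:]:
    x,y,z,yaw=map(float,a.split(','))
    T=R.from_euler('xyz',[np.pi,0,np.radians(yaw)])
    print(a,'trans cm',(100*Rm.inv().apply(np.array([x,y,z])-p)).round(2),'rot',np.degrees((Rm.inv()*T).as_rotvec()).round(2))
E
python3 go.py .445,.25,.22,-20 .445,-.092,.2,-20
```

```text
t 0.9 pos [0.2358 0.6325 0.2406] rpy [-180.     0.   -20.4] w 0.0879 q [ 1.5   0.36  0.01 -0.   -1.22 -0.29]
.445,.25,.22,-20 trans cm [32.96 28.53  2.06] rot [-0.    0.   -0.44]
.445,-.092,.2,-20 trans cm [44.91 60.58  4.06] rot [-0.    0.   -0.44]
```

Request:
{"name": "move_arm", "arguments": {
  "rows": [
    {"translation": [33,28.5,2],"rot": [0,0,0],"hand": 0},
    {"translation": [33,28.5,2],"rot": [0,0,0],"hand": 0},
    {"translation": [33,28.5,2],"rot": [0,0,0],"hand": 0},
    {"translation": [33,28.5,2],"rot": [0,0,0],"hand": 0},
    {"translation": [33,28.5,2],"rot": [0,0,0],"hand": 0},
    {"translation": [33,28.5,2],"rot": [0,0,0],"hand": 0},
    {"translation": [33,28.5,2],"rot": [0,0,0],"hand": 0},
    {"translation": [33,28.5,2],"rot": [0,0,0],"hand": 0}
  ],
  "squeeze": 20
}}

```text
t: 1.57
eef_pos: [0.3964, 0.3387, 0.2256]
ee_rot: [-3.141, -0.0, -0.356]
force: [0.5, 0.3, -0.7]
width: 0.0869
gripper_force: 0.0
```

```bash
python3 go.py .445,-.092,.2,-20
```

```text
t 1.5667 pos [0.3964 0.3387 0.2256] rpy [-180.    -0.   -20.4] w 0.0869 q [ 1.08  0.12 -0.35  0.   -1.11  0.13]
.445,-.092,.2,-20 trans cm [19.58 38.67  2.53] rot [-0.05 -0.01 -0.42]
```

Request:
{"name": "move_arm", "arguments": {
  "rows": [
    {"translation": [19.6,38.7,2.5],"rot": [0,0,0],"hand": 0.3},
    {"translation": [19.6,38.7,2.5],"rot": [0,0,0],"hand": 0.3},
    {"translation": [19.6,38.7,2.5],"rot": [0,0,0],"hand": 0.3},
    {"translation": [19.6,38.7,2.5],"rot": [0,0,0],"hand": 0.3},
    {"translation": [19.6,38.7,2.5],"rot": [0,0,0],"hand": 0.3},
    {"translation": [19.6,38.7,2.5],"rot": [0,0,0],"hand": 0.3},
    {"translation": [19.6,38.7,2.5],"rot": [0,0,0],"hand": 0.3},
    {"translation": [19.6,38.7,2.5],"rot": [0,0,0],"hand": 0.3}
  ]
}}

```text
t: 2.23
eef_pos: [0.4329, 0.008, 0.2066]
ee_rot: [-3.14, -0.001, -0.356]
force: [0.9, 0.2, -0.0]
width: 0.0614
gripper_force: 0.0
```

```bash
python3 go.py .445,-.092,.2,-20
```

```text
t 2.2333 pos [0.4329 0.008  0.2066] rpy [-1.799e+02 -1.000e-01 -2.040e+01] w 0.0614 q [ 0.48 -0.03 -0.54  0.   -1.05  0.74]
.445,-.092,.2,-20 trans cm [4.62 8.95 0.66] rot [-0.07 -0.07 -0.4 ]
```

Request:
{"name": "move_arm", "arguments": {
  "rows": [
    {"translation": [3.5,7,0.5],"rot": [0,0,0],"hand": 0.3},
    {"translation": [3.5,7,0.5],"rot": [0,0,0],"hand": 0.3},
    {"translation": [3.5,7,0.5],"rot": [0,0,0],"hand": 0.3},
    {"translation": [3.5,7,0.5],"rot": [0,0,0],"hand": 0.3},
    {"translation": [3.5,7,0.5],"rot": [0,0,0],"hand": 0.3},
    {"translation": [3.5,7,0.5],"rot": [0,0,0],"hand": 0.3}
  ]
}}

```text
t: 2.73
eef_pos: [0.4416, -0.0673, 0.2013]
ee_rot: [-3.141, -0.0, -0.356]
force: [-1.0, 0.2, 0.4]
width: 0.0615
gripper_force: 0.0
```

```bash
python3 go.py .445,-.092,.113,-20; python3 - <<'E'
from h import *
im,d=arm.grab_frame('top'); i2,d2=arm.grab_frame('side')
o=np.concatenate([cv2.resize(im[180:380,270:470],(400,400)),cv2.resize(i2[120:320,210:410],(400,400))],1); cv2.imwrite('pics/a.png',o[...,::-1])
E
```

```text
t 2.7333 pos [ 0.4416 -0.0673  0.2013] rpy [-180.    -0.   -20.4] w 0.0615 q [ 0.29  0.01 -0.53 -0.   -1.04  0.92]
.445,-.092,.113,-20 trans cm [1.18 2.2  8.83] rot [-0.02 -0.02 -0.4 ]
```

View pics/a.png

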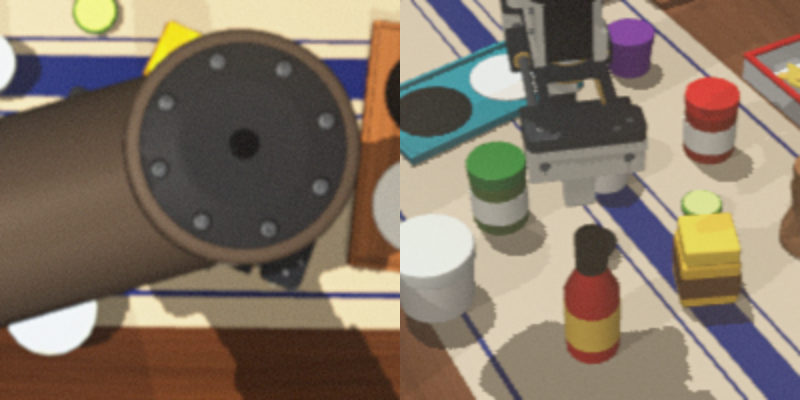

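The gripper hangs open at about (575,150), above and behind the bottle cap at (595,250). Nothing is in the way.

Request:
{"name": "move_arm", "arguments": {
  "rows": [
    {"translation": [1.2,2.2,2],"rot": [0,0,0],"hand": 0.3},
    {"translation": [1.2,2.2,2],"rot": [0,0,0],"hand": 0.3},
    {"translation": [1.2,2.2,5],"rot": [0,0,0],"hand": 0.3},
    {"translation": [1.2,2.2,7.5],"rot": [0,0,0],"hand": 0.3},
    {"translation": [1.2,2.2,8.6],"rot": [0,0,0],"hand": 0.3},
    {"translation": [1.2,2.2,8.6],"rot": [0,0,0],"hand": 0.3},
    {"translation": [1.2,2.2,8.6],"rot": [0,0,0],"hand": 0.3}
  ]
}}

```text
t: 3.42
eef_pos: [0.4451, -0.0921, 0.1151]
ee_rot: [3.141, 0.001, -0.355]
force: [0.1, -0.2, 1.4]
width: 0.0612
gripper_force: 0.0
```

```bash
python3 go.py .445,-.092,.115,-20; python3 - <<'E'
from h import *
i2,d2=arm.grab_frame('side')
cv2.imwrite('pics/b.png',cv2.resize(i2[180:330,230:380],(600,600))[...,::-1])
E
```

```text
t 3.4167 pos [ 0.4451 -0.0921  0.1151] rpy [180.    0.  -20.3] w 0.0612 q [ 0.23  0.12 -0.63  0.   -0.82  0.98]
.445,-.092,.115,-20 trans cm [-0.01 -0.01  0.01] rot [ 0.05  0.05 -0.34]
```

View pics/b.png

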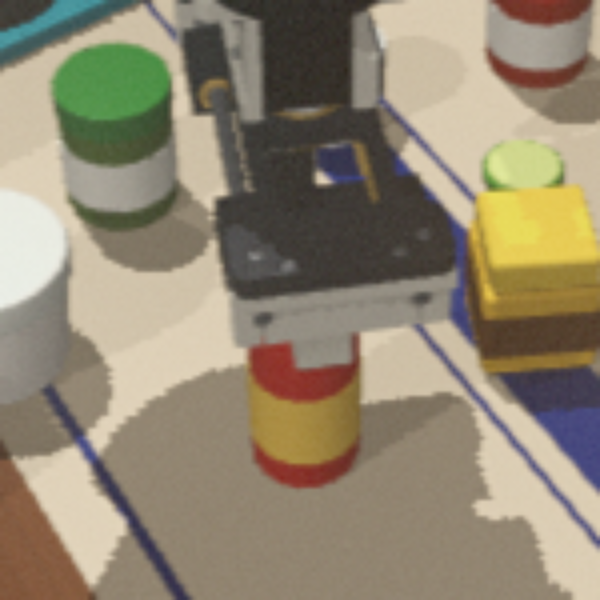

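The near finger at (325,350) is in front of the cap, and the bottle stands upright under the gripper. Closing and lifting.

Request:
{"name": "move_arm", "arguments": {
  "rows": [
    {"translation": [0,0,0],"rot": [0,0,0],"hand": 1},
    {"translation": [0,0,0],"rot": [0,0,0],"hand": 1},
    {"translation": [0,0,0],"rot": [0,0,0],"hand": 1},
    {"translation": [0,0,0],"rot": [0,0,0],"hand": 1},
    {"translation": [0,0,0],"rot": [0,0,0],"hand": 1},
    {"translation": [0,0,0],"rot": [0,0,0],"hand": 1},
    {"translation": [0,0,0],"rot": [0,0,0],"hand": 1},
    {"translation": [0,0,0],"rot": [0,0,0],"hand": 1}
  ],
  "squeeze": 25
}}

```text
t: 4.13
eef_pos: [0.4452, -0.0928, 0.1153]
ee_rot: [-3.141, -0.0, -0.357]
force: [0.1, 1.7, 2.5]
width: 0.0272
gripper_force: 25.0
```

Request:
{"name": "move_arm", "arguments": {
  "rows": [
    {"translation": [0,0,-1],"rot": [0,0,0],"hand": 1},
    {"translation": [0,0,-2.5],"rot": [0,0,0],"hand": 1},
    {"translation": [0,0,-5],"rot": [0,0,0],"hand": 1},
    {"translation": [0,0,-6.5],"rot": [0,0,0],"hand": 1},
    {"translation": [0,0,-7],"rot": [0,0,0],"hand": 1},
    {"translation": [0,0,-7],"rot": [0,0,0],"hand": 1}
  ]
}}

```text
t: 4.63
eef_pos: [0.4454, -0.0927, 0.1858]
ee_rot: [-3.14, -0.002, -0.357]
force: [-0.1, -0.8, -2.6]
width: 0.0274
gripper_force: 25.0
```

```bash
python3 go.py .546,-.319,.185,-20 .546,-.319,.125,-20
```

```text
t 4.6333 pos [ 0.4454 -0.0927  0.1858] rpy [-1.799e+02 -1.000e-01 -2.050e+01] w 0.0274 q [ 0.23  0.04 -0.53 -0.   -1.    0.98]
.546,-.319,.185,-20 trans cm [17.33 17.69  0.09] rot [-0.07 -0.09 -0.45]
.546,-.319,.125,-20 trans cm [17.33 17.7   6.09] rot [-0.07 -0.09 -0.45]
```

Request:
{"name": "move_arm", "arguments": {
  "rows": [
    {"translation": [1.5,1.5,0],"rot": [0,0,0],"hand": 1},
    {"translation": [4,4,0],"rot": [0,0,0],"hand": 1},
    {"translation": [6.5,6.6,0],"rot": [0,0,0],"hand": 1},
    {"translation": [9,9.2,0],"rot": [0,0,0],"hand": 1},
    {"translation": [11.5,11.8,0],"rot": [0,0,0],"hand": 1},
    {"translation": [14,14.3,0],"rot": [0,0,0],"hand": 1},
    {"translation": [16,16.4,0],"rot": [0,0,0],"hand": 1},
    {"translation": [17.3,17.7,0],"rot": [0,0,0],"hand": 1}
  ]
}}

```text
t: 5.3
eef_pos: [0.5451, -0.3215, 0.1821]
ee_rot: [3.141, 0.004, -0.359]
force: [-0.2, 1.4, -3.1]
width: 0.0279
gripper_force: 25.0
```

Request:
{"name": "move_arm", "arguments": {
  "rows": [
    {"translation": [0,0,0],"rot": [0,0,0],"hand": 1},
    {"translation": [0,0,1],"rot": [0,0,0],"hand": 1},
    {"translation": [0,0,2.5],"rot": [0,0,0],"hand": 1},
    {"translation": [0,0,4],"rot": [0,0,0],"hand": 1},
    {"translation": [0,0,5],"rot": [0,0,0],"hand": 1},
    {"translation": [0,0,5.3],"rot": [0,0,0],"hand": 1},
    {"translation": [0,0,5.3],"rot": [0,0,0],"hand": 1},
    {"translation": [0,0,5.3],"rot": [0,0,0],"hand": 1}
  ]
}}

```text
t: 5.97
eef_pos: [0.5454, -0.3188, 0.1322]
ee_rot: [3.141, -0.0, -0.356]
force: [1.2, 0.5, -1.5]
width: 0.0272
gripper_force: 25.0
```

```bash
python3 go.py .546,-.319,.123,-20; python3 - <<'E'
from h import *
i2,d2=arm.grab_frame('side')
cv2.imwrite('pics/c.png',cv2.resize(i2[230:450,300:520],(600,600))[...,::-1])
E
```

```text
t 5.9667 pos [ 0.5454 -0.3188  0.1322] rpy [180.   -0.  -20.4] w 0.0272 q [-0.22  0.37 -0.23  0.   -0.97  1.43]
.546,-.319,.123,-20 trans cm [0.06 0.   0.92] rot [ 0.01 -0.   -0.4 ]
```

View pics/c.png

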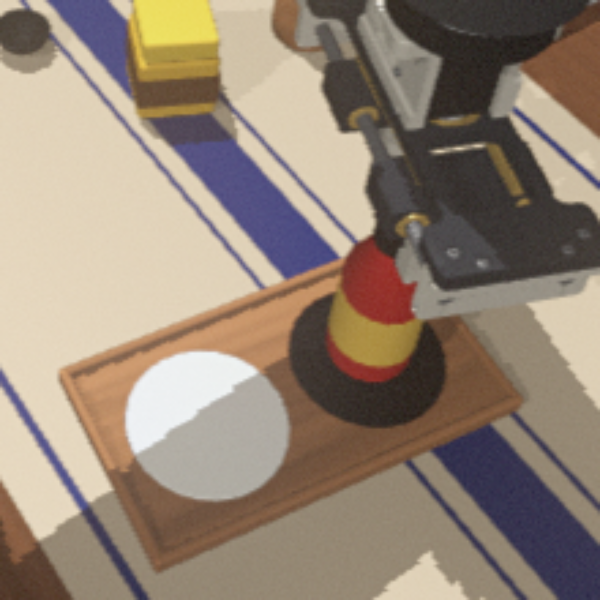

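The bottle hangs over the black coaster, with its foot at (370,365) against the coaster centre at about (367,358), and it is still slightly above it. Lowering.

Request:
{"name": "move_arm", "arguments": {
  "rows": [
    {"translation": [0,0,0.3],"rot": [0,0,0],"hand": 1},
    {"translation": [0,0,0.6],"rot": [0,0,0],"hand": 1},
    {"translation": [0,0,0.8],"rot": [0,0,0],"hand": 1},
    {"translation": [0,0,0.9],"rot": [0,0,0],"hand": 1},
    {"translation": [0,0,0.9],"rot": [0,0,0],"hand": 1},
    {"translation": [0,0,0.9],"rot": [0,0,0],"hand": 1}
  ]
}}

```text
t: 6.52
eef_pos: [0.5455, -0.3192, 0.1234]
ee_rot: [3.142, -0.001, -0.357]
force: [0.4, 0.5, -1.3]
width: 0.0273
gripper_force: 25.0
```

Request:
{"name": "move_arm", "arguments": {
  "rows": [
    {"translation": [0,0,0.05],"rot": [0,0,0],"hand": 1},
    {"translation": [0,0,0.1],"rot": [0,0,0],"hand": 1},
    {"translation": [0,0,0.1],"rot": [0,0,0],"hand": 1}
  ]
}}

```text
t: 6.77
eef_pos: [0.5458, -0.3193, 0.1233]
ee_rot: [3.141, -0.002, -0.356]
force: [-1.2, 1.3, 5.6]
width: 0.0277
gripper_force: 25.0
```

Contact shows (+5.6 N, no further descent). Releasing slowly and rising.

Request:
{"name": "move_arm", "arguments": {
  "rows": [
    {"translation": [0,0,-0.05],"rot": [0,0,0],"hand": 0.6},
    {"translation": [0,0,-0.05],"rot": [0,0,0],"hand": 0.3},
    {"translation": [0,0,-0.05],"rot": [0,0,0],"hand": 0.3},
    {"translation": [0,0,-0.05],"rot": [0,0,0],"hand": 0.3},
    {"translation": [0,0,-2],"rot": [0,0,0],"hand": 0.3},
    {"translation": [0,0,-5],"rot": [0,0,0],"hand": 0.2},
    {"translation": [0,0,-8],"rot": [0,0,0],"hand": 0},
    {"translation": [0,0,-8],"rot": [0,0,0],"hand": 0}
  ]
}}

```text
t: 7.43
eef_pos: [0.548, -0.3206, 0.2086]
ee_rot: [3.141, -0.009, -0.356]
force: [0.2, -0.6, 1.3]
width: 0.0748
gripper_force: 0.0
```

```bash
python3 go.py .447,.096,.2,-10
```

```text
t 7.4333 pos [ 0.548  -0.3206  0.2086] rpy [179.9  -0.5 -20.4] w 0.0748 q [-0.22  0.31 -0.14  0.   -1.12  1.44]
.447,.096,.2,-10 trans cm [-23.99 -35.53   0.6 ] rot [  0.11  -0.51 -10.38]
```

Request:
{"name": "move_arm", "arguments": {
  "rows": [
    {"translation": [-1.5,-2.5,0],"rot": [0,0,-2],"hand": 0},
    {"translation": [-3.7,-5.5,0],"rot": [0,0,-4],"hand": 0},
    {"translation": [-6,-8.8,0],"rot": [0,0,-6],"hand": 0},
    {"translation": [-8.2,-12.2,0],"rot": [0,0,-8],"hand": 0},
    {"translation": [-10.4,-15.5,0],"rot": [0,0,-10],"hand": 0},
    {"translation": [-12.6,-18.7,0],"rot": [0,0,-10],"hand": 0},
    {"translation": [-14.8,-22,0],"rot": [0,0,-10],"hand": 0},
    {"translation": [-17,-25.2,0],"rot": [0,0,-10],"hand": 0}
  ]
}}

```text
t: 8.1
eef_pos: [0.4733, -0.022, 0.2021]
ee_rot: [-3.141, -0.001, -0.183]
force: [0.9, 0.6, -0.6]
width: 0.0874
gripper_force: 0.0
```

```bash
python3 go.py .447,.096,.2,-10; python3 - <<'E'
from h import *
for n in('top','side'):
    im,d=arm.grab_frame(n); P=cloud(n,d.astype(float)); m=(np.hypot(P[...,0]-.546,P[...,1]+.319)<.05)&(P[...,2]>.012)&(P[...,2]<.15)
    q=P[m]; top=np.percentile(q[:,2],98); t=q[q[:,2]>top-.008]; print(n,top,cv2.minEnclosingCircle(t[:,:2].astype(np.float32)))
E
```

```text
t 8.1 pos [ 0.4733 -0.022   0.2021] rpy [-180.    -0.   -10.5] w 0.0874 q [ 0.37  0.05 -0.47  0.   -1.04  1.02]
.447,.096,.2,-10 trans cm [ -4.72 -11.13   0.22] rot [-0.02 -0.03 -0.46]
top 0.14627682581571225 ((0.5448445677757263, -0.31914278864860535), 0.014277254231274128)
side 0.14336072293430127 ((0.5430322885513306, -0.318035751581192), 0.014754643663764)
```

The bottle stands upright, within 1–2 mm of the coaster centre by both views. Next is the pepper jar.

Request:
{"name": "move_arm", "arguments": {
  "rows": [
    {"translation": [-1.7,-4,0],"rot": [0,0,0],"hand": 0},
    {"translation": [-3,-7,0],"rot": [0,0,0],"hand": 0},
    {"translation": [-4.2,-10,0],"rot": [0,0,0],"hand": 0},
    {"translation": [-4.7,-11.1,0],"rot": [0,0,0],"hand": 0},
    {"translation": [-4.7,-11.1,0],"rot": [0,0,0],"hand": 0},
    {"translation": [-4.7,-11.1,3],"rot": [0,0,0],"hand": 0},
    {"translation": [-4.7,-11.1,6],"rot": [0,0,0],"hand": 0},
    {"translation": [-4.7,-11.1,9],"rot": [0,0,0],"hand": 0}
  ]
}}

```text
t: 8.87
eef_pos: [0.4483, 0.0938, 0.1115]
ee_rot: [-3.14, -0.002, -0.182]
force: [0.5, -0.0, -0.5]
width: 0.0874
gripper_force: 0.0
```

```bash
python3 go.py .447,.096,.06,-10
```

```text
t 8.8667 pos [0.4483 0.0938 0.1115] rpy [-1.799e+02 -1.000e-01 -1.040e+01] w 0.0874 q [ 0.64  0.13 -0.63  0.   -0.81  0.75]
.447,.096,.06,-10 trans cm [-0.18 -0.19  5.15] rot [-0.09 -0.09 -0.45]
```

Request:
{"name": "move_arm", "arguments": {
  "rows": [
    {"translation": [-0.2,-0.2,2],"rot": [0,0,0],"hand": 0},
    {"translation": [-0.2,-0.2,4],"rot": [0,0,0],"hand": 0},
    {"translation": [-0.2,-0.2,5.1],"rot": [0,0,0],"hand": 0},
    {"translation": [-0.2,-0.2,5.1],"rot": [0,0,0],"hand": 0},
    {"translation": [-0.2,-0.2,5.1],"rot": [0,0,0],"hand": 0},
    {"translation": [-0.2,-0.2,5.1],"rot": [0,0,0],"hand": 1},
    {"translation": [-0.2,-0.2,5.1],"rot": [0,0,0],"hand": 1},
    {"translation": [-0.2,-0.2,5.1],"rot": [0,0,0],"hand": 1}
  ]
}}

```text
t: 9.53
eef_pos: [0.4469, 0.0966, 0.062]
ee_rot: [-3.14, -0.001, -0.182]
force: [-1.0, -0.3, 0.6]
width: 0.0728
gripper_force: 0.0
```

Request:
{"name": "move_arm", "arguments": {
  "rows": [
    {"translation": [0,0,0],"rot": [0,0,0],"hand": 1},
    {"translation": [0,0,0],"rot": [0,0,0],"hand": 1},
    {"translation": [0,0,0],"rot": [0,0,0],"hand": 1},
    {"translation": [0,0,0],"rot": [0,0,0],"hand": 1}
  ]
}}

```text
t: 9.87
eef_pos: [0.4467, 0.0967, 0.0616]
ee_rot: [-3.141, -0.001, -0.182]
force: [-0.3, 0.8, 3.3]
width: 0.0573
gripper_force: 25.0
```

```bash
python3 go.py .4425,-.307,.18,-8
```

```text
t 9.8667 pos [0.4467 0.0967 0.0616] rpy [-180.    -0.   -10.4] w 0.0573 q [ 0.65  0.21 -0.69  0.   -0.67  0.74]
.4425,-.307,.18,-8 trans cm [  6.9   39.77 -11.86] rot [-0.04 -0.05 -2.42]
```

Request:
{"name": "move_arm", "arguments": {
  "rows": [
    {"translation": [0,0,-1],"rot": [0,0,0],"hand": 1},
    {"translation": [0,0,-3],"rot": [0,0,0],"hand": 1},
    {"translation": [0,0,-6],"rot": [0,0,0],"hand": 1},
    {"translation": [0.3,2,-8.5],"rot": [0,0,0],"hand": 1},
    {"translation": [0.8,5,-10.5],"rot": [0,0,0],"hand": 1},
    {"translation": [1.4,8.3,-11.8],"rot": [0,0,0],"hand": 1},
    {"translation": [2,11.8,-11.8],"rot": [0,0,0],"hand": 1},
    {"translation": [2.7,15.4,-11.8],"rot": [0,0,0],"hand": 1}
  ]
}}

```text
t: 10.53
eef_pos: [0.4447, -0.0609, 0.18]
ee_rot: [-3.14, -0.002, -0.181]
force: [1.4, -0.4, -3.0]
width: 0.0571
gripper_force: 25.0
```

```bash
python3 go.py .4425,-.307,.16,-8
```

```text
t 10.5333 pos [ 0.4447 -0.0609  0.18  ] rpy [-1.799e+02 -1.000e-01 -1.040e+01] w 0.0571 q [ 0.31  0.03 -0.55 -0.   -0.98  1.08]
.4425,-.307,.16,-8 trans cm [ 4.22 24.25  1.97] rot [-0.07 -0.09 -2.38]
```

Request:
{"name": "move_arm", "arguments": {
  "rows": [
    {"translation": [0.6,3.5,0],"rot": [0,0,0],"hand": 1},
    {"translation": [1.2,7,0],"rot": [0,0,0],"hand": 1},
    {"translation": [1.8,10.5,0],"rot": [0,0,0],"hand": 1},
    {"translation": [2.4,14,0],"rot": [0,0,0],"hand": 1},
    {"translation": [3,17.5,0],"rot": [0,0,0],"hand": 1},
    {"translation": [3.6,20.7,0],"rot": [0,0,0],"hand": 1},
    {"translation": [4,23,1],"rot": [0,0,0],"hand": 1},
    {"translation": [4.2,24,2],"rot": [0,0,0],"hand": 1}
  ]
}}

```text
t: 11.2
eef_pos: [0.4423, -0.3061, 0.1584]
ee_rot: [3.141, 0.0, -0.185]
force: [-0.2, 0.2, -1.9]
width: 0.0576
gripper_force: 25.0
```

Request:
{"name": "move_arm", "arguments": {
  "rows": [
    {"translation": [0,0,2],"rot": [0,0,0],"hand": 1},
    {"translation": [0,0,4],"rot": [0,0,0],"hand": 1},
    {"translation": [0,0,5.5],"rot": [0,0,0],"hand": 1},
    {"translation": [0,0,6.5],"rot": [0,0,0],"hand": 1},
    {"translation": [0,0,7],"rot": [0,0,0],"hand": 1},
    {"translation": [0,0,7],"rot": [0,0,0],"hand": 1}
  ]
}}

```text
t: 11.7
eef_pos: [0.442, -0.303, 0.0879]
ee_rot: [-3.141, 0.002, -0.182]
force: [0.1, 0.1, -2.2]
width: 0.0573
gripper_force: 25.0
```

```bash
python3 go.py .4425,-.307,.07,-10.4
```

```text
t 11.7 pos [ 0.442  -0.303   0.0879] rpy [-1.80e+02  1.00e-01 -1.04e+01] w 0.0573 q [-0.24  0.29 -0.49 -0.   -0.8   1.62]
.4425,-.307,.07,-10.4 trans cm [0.12 0.38 1.79] rot [-0.02  0.14 -0.03]
```

Request:
{"name": "move_arm", "arguments": {
  "rows": [
    {"translation": [0.1,0.4,0.5],"rot": [0,0,0],"hand": 1},
    {"translation": [0.1,0.4,1],"rot": [0,0,0],"hand": 1},
    {"translation": [0.1,0.4,1.4],"rot": [0,0,0],"hand": 1},
    {"translation": [0.1,0.4,1.6],"rot": [0,0,0],"hand": 1},
    {"translation": [0.1,0.4,1.7],"rot": [0,0,0],"hand": 1},
    {"translation": [0.1,0.4,1.7],"rot": [0,0,0],"hand": 1},
    {"translation": [0.1,0.4,1.75],"rot": [0,0,0],"hand": 1},
    {"translation": [0.1,0.4,1.75],"rot": [0,0,0],"hand": 1}
  ]
}}

```text
t: 12.37
eef_pos: [0.4431, -0.3077, 0.0718]
ee_rot: [3.142, -0.0, -0.182]
force: [-0.5, -0.1, -1.9]
width: 0.0574
gripper_force: 25.0
```

Request:
{"name": "move_arm", "arguments": {
  "rows": [
    {"translation": [0,0,0.05],"rot": [0,0,0],"hand": 1},
    {"translation": [0,0,0.1],"rot": [0,0,0],"hand": 1},
    {"translation": [0,0,0.1],"rot": [0,0,0],"hand": 1}
  ]
}}

```text
t: 12.62
eef_pos: [0.443, -0.3077, 0.0706]
ee_rot: [-3.142, -0.0, -0.182]
force: [0.1, -0.8, -1.6]
width: 0.0571
gripper_force: 25.0
```

Request:
{"name": "move_arm", "arguments": {
  "rows": [
    {"translation": [0,0,0.05],"rot": [0,0,0],"hand": 1},
    {"translation": [0,0,0.1],"rot": [0,0,0],"hand": 1},
    {"translation": [0,0,0.15],"rot": [0,0,0],"hand": 1},
    {"translation": [0,0,0.15],"rot": [0,0,0],"hand": 1}
  ]
}}

```text
t: 12.95
eef_pos: [0.4433, -0.3077, 0.0696]
ee_rot: [3.141, -0.001, -0.182]
force: [-1.3, 1.7, 2.9]
width: 0.0573
gripper_force: 25.0
```

Request:
{"name": "move_arm", "arguments": {
  "rows": [
    {"translation": [0,0,0],"rot": [0,0,0],"hand": 0.2},
    {"translation": [0,0,0],"rot": [0,0,0],"hand": 0},
    {"translation": [0,0,0],"rot": [0,0,0],"hand": 0},
    {"translation": [0,0,0],"rot": [0,0,0],"hand": 0},
    {"translation": [0,0,0],"rot": [0,0,0],"hand": 0},
    {"translation": [0,0,-2],"rot": [0,0,0],"hand": 0},
    {"translation": [0,0,-5],"rot": [0,0,0],"hand": 0},
    {"translation": [0,0,-8.5],"rot": [0,0,0],"hand": 0}
  ]
}}

```text
t: 13.62
eef_pos: [0.4417, -0.3072, 0.1534]
ee_rot: [-3.141, 0.004, -0.182]
force: [1.4, -1.3, 0.3]
width: 0.0878
gripper_force: 0.0
```

```bash
python3 go.py .5695,-.084,.17,-24
```

```text
t 13.6167 pos [ 0.4417 -0.3072  0.1534] rpy [-180.     0.2  -10.5] w 0.0878 q [-0.24  0.21 -0.41 -0.   -0.96  1.63]
.5695,-.084,.17,-24 trans cm [  8.51 -24.27  -1.68] rot [-0.    0.24 13.55]
```

Request:
{"name": "move_arm", "arguments": {
  "rows": [
    {"translation": [0,-1,-3],"rot": [0,0,0],"hand": 0},
    {"translation": [0,-4,-5],"rot": [0,0,3],"hand": 0},
    {"translation": [0.5,-8,-5],"rot": [0,0,6],"hand": 0},
    {"translation": [2,-12,-5],"rot": [0,0,9],"hand": 0.15},
    {"translation": [4,-15.5,-5],"rot": [0,0,12],"hand": 0.15},
    {"translation": [6,-19,-5],"rot": [0,0,13.5],"hand": 0.15},
    {"translation": [7.5,-22,-4],"rot": [0,0,13.5],"hand": 0.15},
    {"translation": [8.5,-24.2,-3],"rot": [0,0,13.5],"hand": 0.15}
  ]
}}

```text
t: 14.28
eef_pos: [0.5726, -0.0826, 0.1844]
ee_rot: [-3.14, -0.002, -0.417]
force: [0.8, -0.0, -0.7]
width: 0.0747
gripper_force: 0.0
```

```bash
python3 go.py .569,-.084,.11,-24; python3 - <<'E'
from h import *
im,d=arm.grab_frame('side'); np.save('s1.npy',d); P=cloud('side',d.astype(float))
for c,h in(((.4425,-.307),.1),((.545,-.319),.16)):
    m=(np.hypot(P[...,0]-c[0],P[...,1]-c[1])<.05)&(P[...,2]>.012)&(P[...,2]<h)
    q=P[m]; top=np.percentile(q[:,2],98); t=q[q[:,2]>top-.008]; print(top,cv2.minEnclosingCircle(t[:,:2].astype(np.float32)))
cv2.imwrite('pics/d.png',cv2.resize(im[180:420,270:530],(780,600))[:,:,::-1])
E
```

```text
t 14.2833 pos [ 0.5726 -0.0826  0.1844] rpy [-1.799e+02 -1.000e-01 -2.390e+01] w 0.0747 q [ 0.19  0.24 -0.29  0.   -1.04  0.96]
.569,-.084,.11,-24 trans cm [-0.29  0.29  7.44] rot [-0.06 -0.11  0.13]
0.08473584512120413 ((0.44107240438461304, -0.3061154782772064), 0.02970363199710846)
0.1433434719573518 ((0.5428885817527771, -0.317888468503952), 0.014867500402033329)
```

View pics/d.png

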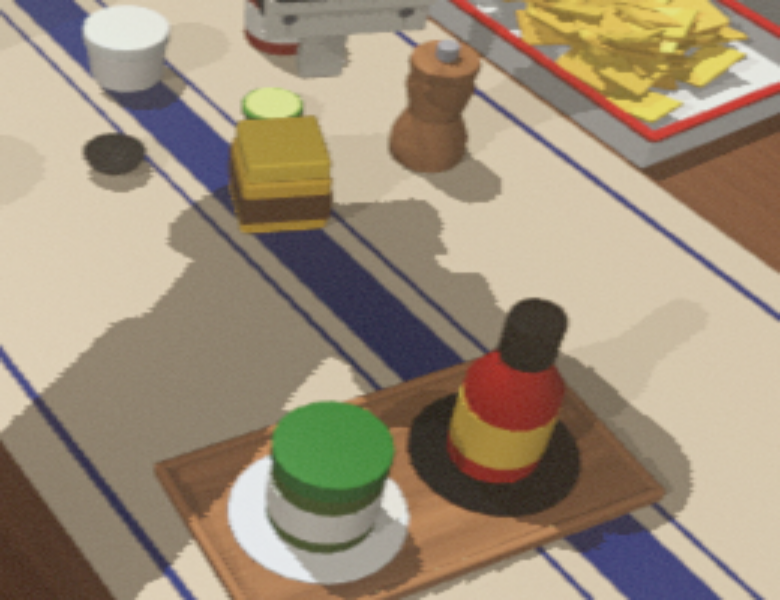

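The pepper jar (330,480) and bottle (510,400) stand upright and centred on their coasters. The mustard is at (283,175) with the gripper above and behind it. Descending on the mustard.

Request:
{"name": "move_arm", "arguments": {
  "rows": [
    {"translation": [-0.3,0.3,2],"rot": [0,0,0],"hand": 0.15},
    {"translation": [-0.3,0.3,4],"rot": [0,0,0],"hand": 0.15},
    {"translation": [-0.3,0.3,6],"rot": [0,0,0],"hand": 0.15},
    {"translation": [-0.3,0.3,7.4],"rot": [0,0,0],"hand": 0.15},
    {"translation": [-0.3,0.3,7.4],"rot": [0,0,0],"hand": 0.15}
  ]
}}

```text
t: 14.75
eef_pos: [0.5644, -0.0867, 0.1069]
ee_rot: [3.139, 0.005, -0.418]
force: [-0.3, -0.2, -0.3]
width: 0.0746
gripper_force: 0.0
```

```bash
python3 go.py .569,-.084,.043,-24
```

```text
t 14.75 pos [ 0.5644 -0.0867  0.1069] rpy [179.9   0.3 -24. ] w 0.0746 q [ 0.19  0.31 -0.39 -0.   -0.87  0.96]
.569,-.084,.043,-24 trans cm [ 0.34 -0.46  6.39] rot [0.14 0.28 0.03]
```

Request:
{"name": "move_arm", "arguments": {
  "rows": [
    {"translation": [0.2,-0.3,0],"rot": [0,0,0],"hand": 0.15},
    {"translation": [0.2,-0.3,1],"rot": [0,0,0],"hand": 0.15},
    {"translation": [0.2,-0.3,1],"rot": [0,0,0],"hand": 0.15},
    {"translation": [0.2,-0.3,1],"rot": [0,0,0],"hand": 0.15}
  ]
}}

```text
t: 15.08
eef_pos: [0.5696, -0.0847, 0.1002]
ee_rot: [-3.142, -0.0, -0.418]
force: [-0.6, 0.1, 0.9]
width: 0.0746
gripper_force: 0.0
```

```bash
python3 go.py .569,-.084,.043,-24
```

```text
t 15.0833 pos [ 0.5696 -0.0847  0.1002] rpy [-180.    -0.   -23.9] w 0.0746 q [ 0.19  0.33 -0.39 -0.   -0.85  0.96]
.569,-.084,.043,-24 trans cm [-0.08 -0.04  5.72] rot [-0.   -0.    0.05]
```

Request:
{"name": "move_arm", "arguments": {
  "rows": [
    {"translation": [0,0,2],"rot": [0,0,0],"hand": 0.15},
    {"translation": [0,0,4],"rot": [0,0,0],"hand": 0.15},
    {"translation": [0,0,5.2],"rot": [0,0,0],"hand": 0.15},
    {"translation": [0,0,5.7],"rot": [0,0,0],"hand": 0.15},
    {"translation": [0,0,5.7],"rot": [0,0,0],"hand": 0.15},
    {"translation": [0,0,5.7],"rot": [0,0,0],"hand": 1},
    {"translation": [0,0,5.7],"rot": [0,0,0],"hand": 1},
    {"translation": [0,0,5.7],"rot": [0,0,0],"hand": 1}
  ]
}}

```text
t: 15.75
eef_pos: [0.5703, -0.0846, 0.0442]
ee_rot: [-3.141, -0.002, -0.418]
force: [-0.0, 0.4, 0.6]
width: 0.0596
gripper_force: 0.0
```

Request:
{"name": "move_arm", "arguments": {
  "rows": [
    {"translation": [0,0,0],"rot": [0,0,0],"hand": 1},
    {"translation": [0,0,0],"rot": [0,0,0],"hand": 1},
    {"translation": [0,0,0],"rot": [0,0,0],"hand": 1},
    {"translation": [0,0,0],"rot": [0,0,0],"hand": 1}
  ]
}}

```text
t: 16.08
eef_pos: [0.5703, -0.0845, 0.0441]
ee_rot: [-3.141, -0.001, -0.418]
force: [-0.9, 1.5, 6.4]
width: 0.0536
gripper_force: 25.0
```

```bash
python3 go.py .4535,.284,.16,-24
```

```text
t 16.0833 pos [ 0.5703 -0.0845  0.0441] rpy [-1.80e+02 -1.00e-01 -2.39e+01] w 0.0536 q [ 0.19  0.4  -0.44  0.   -0.73  0.96]
.4535,.284,.16,-24 trans cm [-25.6  -28.96 -11.61] rot [-0.05 -0.08  0.08]
```

Request:
{"name": "move_arm", "arguments": {
  "rows": [
    {"translation": [0,0,-1],"rot": [0,0,0],"hand": 1},
    {"translation": [0,0,-3.5],"rot": [0,0,0],"hand": 1},
    {"translation": [0,0,-7],"rot": [0,0,0],"hand": 1},
    {"translation": [-1,-1,-10],"rot": [0,0,0],"hand": 1},
    {"translation": [-3,-3.4,-11.6],"rot": [0,0,0],"hand": 1},
    {"translation": [-5.3,-6,-11.6],"rot": [0,0,0],"hand": 1},
    {"translation": [-7.7,-8.7,-11.6],"rot": [0,0,0],"hand": 1},
    {"translation": [-10,-11.4,-11.6],"rot": [0,0,0],"hand": 1}
  ]
}}

```text
t: 16.75
eef_pos: [0.5231, 0.061, 0.1598]
ee_rot: [-3.141, 0.0, -0.419]
force: [0.6, 0.7, -3.7]
width: 0.0539
gripper_force: 25.0
```

```bash
python3 go.py .4535,.284,.16,-24
```

```text
t 16.75 pos [0.5231 0.061  0.1598] rpy [-180.    0.  -24.] w 0.0539 q [ 0.49  0.19 -0.43 -0.   -0.96  0.66]
.4535,.284,.16,-24 trans cm [-1.544e+01 -1.753e+01 -1.000e-02] rot [-0.03  0.01 -0.02]
```

Request:
{"name": "move_arm", "arguments": {
  "rows": [
    {"translation": [-2.4,-2.7,0],"rot": [0,0,0],"hand": 1},
    {"translation": [-4.8,-5.4,0],"rot": [0,0,0],"hand": 1},
    {"translation": [-7.2,-8.1,0],"rot": [0,0,0],"hand": 1},
    {"translation": [-9.6,-10.8,0],"rot": [0,0,0],"hand": 1},
    {"translation": [-12,-13.6,0],"rot": [0,0,0],"hand": 1},
    {"translation": [-13.8,-15.6,0],"rot": [0,0,0],"hand": 1},
    {"translation": [-15,-17,0],"rot": [0,0,0],"hand": 1},
    {"translation": [-15.4,-17.5,0],"rot": [0,0,0],"hand": 1}
  ]
}}

```text
t: 17.42
eef_pos: [0.4536, 0.2847, 0.1593]
ee_rot: [-3.142, 0.0, -0.416]
force: [0.3, -0.4, -3.2]
width: 0.0538
gripper_force: 25.0
```

Request:
{"name": "move_arm", "arguments": {
  "rows": [
    {"translation": [0,0,0],"rot": [0,0,0],"hand": 1},
    {"translation": [0,0,2],"rot": [0,0,0],"hand": 1},
    {"translation": [0,0,5],"rot": [0,0,0],"hand": 1},
    {"translation": [0,0,7.5],"rot": [0,0,0],"hand": 1},
    {"translation": [0,0,8.8],"rot": [0,0,0],"hand": 1},
    {"translation": [0,0,9],"rot": [0,0,0],"hand": 1},
    {"translation": [0,0,9],"rot": [0,0,0],"hand": 1}
  ]
}}

```text
t: 18.0
eef_pos: [0.4546, 0.281, 0.0685]
ee_rot: [3.139, 0.0, -0.419]
force: [-0.3, 0.1, -2.0]
width: 0.0538
gripper_force: 25.0
```

```bash
python3 go.py .4535,.284,.052,-24
```

```text
t 18.0 pos [0.4546 0.281  0.0685] rpy [179.9   0.  -24. ] w 0.0538 q [ 0.92  0.31 -0.51  0.   -0.75  0.23]
.4535,.284,.052,-24 trans cm [-0.22 -0.23  1.65] rot [ 0.14  0.03 -0.  ]
```

Request:
{"name": "move_arm", "arguments": {
  "rows": [
    {"translation": [-0.2,-0.2,0.5],"rot": [0,0,0],"hand": 1},
    {"translation": [-0.2,-0.2,1],"rot": [0,0,0],"hand": 1},
    {"translation": [-0.2,-0.2,1.3],"rot": [0,0,0],"hand": 1},
    {"translation": [-0.2,-0.2,1.5],"rot": [0,0,0],"hand": 1},
    {"translation": [-0.2,-0.2,1.5],"rot": [0,0,0],"hand": 1},
    {"translation": [-0.2,-0.2,1.5],"rot": [0,0,0],"hand": 1}
  ]
}}

```text
t: 18.5
eef_pos: [0.4537, 0.2852, 0.0543]
ee_rot: [-3.141, -0.0, -0.418]
force: [-0.3, 0.4, -1.8]
width: 0.0539
gripper_force: 25.0
```

Request:
{"name": "move_arm", "arguments": {
  "rows": [
    {"translation": [0,0,0.05],"rot": [0,0,0],"hand": 1},
    {"translation": [0,0,0.1],"rot": [0,0,0],"hand": 1},
    {"translation": [0,0,0.1],"rot": [0,0,0],"hand": 1}
  ]
}}

```text
t: 18.75
eef_pos: [0.4537, 0.2852, 0.0531]
ee_rot: [-3.141, -0.0, -0.418]
force: [1.3, -0.5, -2.8]
width: 0.0536
gripper_force: 25.0
```

Request:
{"name": "move_arm", "arguments": {
  "rows": [
    {"translation": [0,0,0.05],"rot": [0,0,0],"hand": 1},
    {"translation": [0,0,0.1],"rot": [0,0,0],"hand": 1},
    {"translation": [0,0,0.15],"rot": [0,0,0],"hand": 1},
    {"translation": [0,0,0.15],"rot": [0,0,0],"hand": 1}
  ]
}}

```text
t: 19.08
eef_pos: [0.4537, 0.2852, 0.0521]
ee_rot: [-3.141, -0.0, -0.418]
force: [-2.5, -0.9, 4.5]
width: 0.0539
gripper_force: 25.0
```

Request:
{"name": "move_arm", "arguments": {
  "rows": [
    {"translation": [0,0,0],"rot": [0,0,0],"hand": 0.2},
    {"translation": [0,0,0],"rot": [0,0,0],"hand": 0},
    {"translation": [0,0,0],"rot": [0,0,0],"hand": 0},
    {"translation": [0,0,0],"rot": [0,0,0],"hand": 0},
    {"translation": [0,0,0],"rot": [0,0,0],"hand": 0},
    {"translation": [0,0,-3],"rot": [0,0,0],"hand": 0},
    {"translation": [0,0,-6.5],"rot": [0,0,0],"hand": 0},
    {"translation": [0,0,-10],"rot": [0,0,0],"hand": 0}
  ]
}}

```text
t: 19.75
eef_pos: [0.4533, 0.2846, 0.1522]
ee_rot: [3.139, 0.0, -0.418]
force: [0.2, 0.5, -0.1]
width: 0.0875
gripper_force: 0.0
```

```bash
python3 go.py .565,.0945,.12,-3
```

```text
t 19.75 pos [0.4533 0.2846 0.1522] rpy [179.9   0.  -23.9] w 0.0875 q [ 0.93  0.21 -0.42  0.   -0.95  0.23]
.565,.0945,.12,-3 trans cm [17.93 12.83  3.24] rot [  0.13   0.05 -20.94]
```

Request:
{"name": "move_arm", "arguments": {
  "rows": [
    {"translation": [2.5,1.8,0],"rot": [0,0,-3],"hand": 0},
    {"translation": [5,3.6,0],"rot": [0,0,-6],"hand": 0},
    {"translation": [8,5.7,0],"rot": [0,0,-9],"hand": 0},
    {"translation": [11,7.9,0],"rot": [0,0,-12],"hand": 0},
    {"translation": [14,10,1],"rot": [0,0,-15],"hand": 0},
    {"translation": [16.5,11.8,2],"rot": [0,0,-18],"hand": 0},
    {"translation": [17.9,12.8,3],"rot": [0,0,-21],"hand": 0},
    {"translation": [17.9,12.8,3],"rot": [0,0,-21],"hand": 0}
  ]
}}

```text
t: 20.42
eef_pos: [0.5654, 0.0923, 0.1193]
ee_rot: [3.14, 0.003, -0.052]
force: [-0.1, -0.0, -0.0]
width: 0.0876
gripper_force: 0.0
```

```bash
python3 go.py .565,.0945,.041,-3;python3 - <<'E'
from h import *
for n in('top','side'):
    im,d=arm.grab_frame(n); P=cloud(n,d.astype(float)); m=(np.hypot(P[...,0]-.4535,P[...,1]-.284)<.045)&(P[...,2]>.02)&(P[...,2]<.1)
    if m.sum()<20: print(n,'hidden');continue
    q=P[m]; top=np.percentile(q[:,2],98); t=q[q[:,2]>top-.008]; print(n,top,cv2.minAreaRect(t[:,:2].astype(np.float32)))
E
```

```text
t 20.4167 pos [0.5654 0.0923 0.1193] rpy [179.9   0.2  -3. ] w 0.0876 q [ 0.5   0.3  -0.37 -0.   -0.9   1.02]
.565,.0945,.041,-3 trans cm [-0.03 -0.23  7.83] rot [0.09 0.17 0.03]
top 0.08191804169662428 ((0.4526793956756592, 0.2844642996788025), (0.049887947738170624, 0.04989748075604439), 66.28154754638672)
side 0.07947880826393262 ((0.4512273669242859, 0.28533753752708435), (0.054745182394981384, 0.04965757578611374), 65.40013885498047)
```

Request:
{"name": "move_arm", "arguments": {
  "rows": [
    {"translation": [0,-0.1,0],"rot": [0,0,0],"hand": 0},
    {"translation": [0,-0.1,2],"rot": [0,0,0],"hand": 0},
    {"translation": [0,-0.1,4],"rot": [0,0,0],"hand": 0},
    {"translation": [0,-0.1,6],"rot": [0,0,0],"hand": 0},
    {"translation": [0,-0.1,7.5],"rot": [0,0,0],"hand": 0},
    {"translation": [0,-0.1,7.9],"rot": [0,0,0],"hand": 0},
    {"translation": [0,-0.1,7.9],"rot": [0,0,0],"hand": 0},
    {"translation": [0,-0.1,7.9],"rot": [0,0,0],"hand": 0}
  ]
}}

```text
t: 21.18
eef_pos: [0.5658, 0.0975, 0.0435]
ee_rot: [-3.141, -0.001, -0.05]
force: [-0.0, -0.3, 0.2]
width: 0.0876
gripper_force: 0.0
```

```bash
python3 go.py .565,.0945,.040,-3
```

```text
t 21.1833 pos [0.5658 0.0975 0.0435] rpy [-1.8e+02 -1.0e-01 -2.9e+00] w 0.0876 q [ 0.51  0.4  -0.45  0.   -0.73  1.01]
.565,.0945,.040,-3 trans cm [-0.06  0.3   0.35] rot [-0.02 -0.05  0.12]
```

Request:
{"name": "move_arm", "arguments": {
  "rows": [
    {"translation": [-0.1,0.3,0.3],"rot": [0,0,0],"hand": 0},
    {"translation": [-0.1,0.3,0.3],"rot": [0,0,0],"hand": 0},
    {"translation": [-0.1,0.3,0.3],"rot": [0,0,0],"hand": 1},
    {"translation": [-0.1,0.3,0.3],"rot": [0,0,0],"hand": 1},
    {"translation": [-0.1,0.3,0.3],"rot": [0,0,0],"hand": 1},
    {"translation": [-0.1,0.3,0.3],"rot": [0,0,0],"hand": 1},
    {"translation": [-0.1,0.3,0.3],"rot": [0,0,0],"hand": 1},
    {"translation": [-0.1,0.3,0.3],"rot": [0,0,0],"hand": 1}
  ]
}}

```text
t: 21.85
eef_pos: [0.5645, 0.0938, 0.0398]
ee_rot: [-3.141, -0.001, -0.051]
force: [-0.0, 1.2, 1.0]
width: 0.0586
gripper_force: 25.0
```

```bash
python3 go.py .5565,.2995,.14,-3
```

```text
t 21.85 pos [0.5645 0.0938 0.0398] rpy [-180.    -0.    -2.9] w 0.0586 q [ 0.51  0.4  -0.45  0.   -0.72  1.01]
.5565,.2995,.14,-3 trans cm [ -1.85 -20.5  -10.01] rot [-0.02 -0.03  0.06]
```

Request:
{"name": "move_arm", "arguments": {
  "rows": [
    {"translation": [0,0,-1],"rot": [0,0,0],"hand": 1},
    {"translation": [0,0,-3.5],"rot": [0,0,0],"hand": 1},
    {"translation": [0,-1,-6.5],"rot": [0,0,0],"hand": 1},
    {"translation": [-0.2,-3.5,-9],"rot": [0,0,0],"hand": 1},
    {"translation": [-0.6,-6.5,-10],"rot": [0,0,0],"hand": 1},
    {"translation": [-0.9,-10,-10],"rot": [0,0,0],"hand": 1},
    {"translation": [-1.2,-13.5,-10],"rot": [0,0,0],"hand": 1},
    {"translation": [-1.5,-16.5,-10],"rot": [0,0,0],"hand": 1}
  ]
}}

```text
t: 22.52
eef_pos: [0.5573, 0.2609, 0.1406]
ee_rot: [-3.141, -0.0, -0.052]
force: [0.4, 0.2, -2.4]
width: 0.0581
gripper_force: 25.0
```

Request:
{"name": "move_arm", "arguments": {
  "rows": [
    {"translation": [-0.2,-2,0],"rot": [0,0,0],"hand": 1},
    {"translation": [-0.3,-3.5,0],"rot": [0,0,0],"hand": 1},
    {"translation": [-0.3,-4,1],"rot": [0,0,0],"hand": 1},
    {"translation": [-0.3,-4,3],"rot": [0,0,0],"hand": 1},
    {"translation": [-0.3,-4,5.5],"rot": [0,0,0],"hand": 1},
    {"translation": [-0.3,-4,7],"rot": [0,0,0],"hand": 1},
    {"translation": [-0.3,-4,7.5],"rot": [0,0,0],"hand": 1},
    {"translation": [-0.3,-4,7.5],"rot": [0,0,0],"hand": 1}
  ]
}}

```text
t: 23.18
eef_pos: [0.5559, 0.2976, 0.0628]
ee_rot: [3.139, 0.003, -0.052]
force: [0.3, -0.8, -1.4]
width: 0.0582
gripper_force: 25.0
```

```bash
python3 go.py .5565,.2995,.048,-3
```

```text
t 23.1833 pos [0.5559 0.2976 0.0628] rpy [179.8   0.2  -3. ] w 0.0582 q [ 0.8   0.45 -0.3  -0.   -0.83  0.72]
.5565,.2995,.048,-3 trans cm [ 0.05 -0.2   1.48] rot [0.16 0.16 0.  ]
```

Request:
{"name": "move_arm", "arguments": {
  "rows": [
    {"translation": [0,0,0.5],"rot": [0,0,0],"hand": 1},
    {"translation": [0,0,0.9],"rot": [0,0,0],"hand": 1},
    {"translation": [0,0,1.1],"rot": [0,0,0],"hand": 1},
    {"translation": [0,0,1.2],"rot": [0,0,0],"hand": 1},
    {"translation": [0,0,1.2],"rot": [0,0,0],"hand": 1},
    {"translation": [0,0,1.2],"rot": [0,0,0],"hand": 1}
  ]
}}

```text
t: 23.68
eef_pos: [0.5569, 0.2994, 0.053]
ee_rot: [-3.141, -0.0, -0.051]
force: [-0.6, -0.1, -1.7]
width: 0.0583
gripper_force: 25.0
```

```bash
python3 go.py .5565,.2995,.048,-3
```

```text
t 23.6833 pos [0.5569 0.2994 0.053 ] rpy [-180.    -0.    -2.9] w 0.0583 q [ 0.8   0.46 -0.3   0.   -0.81  0.72]
.5565,.2995,.048,-3 trans cm [-0.04 -0.01  0.5 ] rot [-0.02 -0.02  0.06]
```

Request:
{"name": "move_arm", "arguments": {
  "rows": [
    {"translation": [0,0,0.15],"rot": [0,0,0],"hand": 1},
    {"translation": [0,0,0.3],"rot": [0,0,0],"hand": 1},
    {"translation": [0,0,0.4],"rot": [0,0,0],"hand": 1},
    {"translation": [0,0,0.45],"rot": [0,0,0],"hand": 1},
    {"translation": [0,0,0.45],"rot": [0,0,0],"hand": 1}
  ]
}}

```text
t: 24.1
eef_pos: [0.5567, 0.2993, 0.048]
ee_rot: [3.141, 0.0, -0.051]
force: [-0.4, 1.1, -2.1]
width: 0.0585
gripper_force: 25.0
```

Request:
{"name": "move_arm", "arguments": {
  "rows": [
    {"translation": [0,0,0.05],"rot": [0,0,0],"hand": 1},
    {"translation": [0,0,0.1],"rot": [0,0,0],"hand": 1},
    {"translation": [0,0,0.1],"rot": [0,0,0],"hand": 1}
  ]
}}

```text
t: 24.35
eef_pos: [0.5568, 0.2993, 0.0478]
ee_rot: [-3.142, -0.0, -0.051]
force: [-1.9, -1.2, 4.0]
width: 0.0583
gripper_force: 25.0
```

Contact. Releasing, rising and backing off.

Request:
{"name": "move_arm", "arguments": {
  "rows": [
    {"translation": [0,0,0],"rot": [0,0,0],"hand": 0.2},
    {"translation": [0,0,0],"rot": [0,0,0],"hand": 0},
    {"translation": [0,0,0],"rot": [0,0,0],"hand": 0},
    {"translation": [0,0,0],"rot": [0,0,0],"hand": 0},
    {"translation": [0,0,0],"rot": [0,0,0],"hand": 0},
    {"translation": [0,0,-3],"rot": [0,0,0],"hand": 0},
    {"translation": [0,0,-7],"rot": [0,0,0],"hand": 0},
    {"translation": [0,0,-11],"rot": [0,0,0],"hand": 0}
  ]
}}

```text
t: 25.02
eef_pos: [0.5561, 0.2986, 0.1572]
ee_rot: [3.139, 0.002, -0.051]
force: [1.7, 1.8, -0.2]
width: 0.0877
gripper_force: 0.0
```

Request:
{"name": "move_arm", "arguments": {
  "rows": [
    {"translation": [0,1,-3],"rot": [0,0,0],"hand": 0},
    {"translation": [0,4,-5],"rot": [0,0,0],"hand": 0},
    {"translation": [0,8,-6],"rot": [0,0,0],"hand": 0},
    {"translation": [0,12,-6],"rot": [0,0,0],"hand": 0},
    {"translation": [0,16,-6],"rot": [0,0,0],"hand": 0},
    {"translation": [0,19,-6],"rot": [0,0,0],"hand": 0},
    {"translation": [0,21,-6],"rot": [0,0,0],"hand": 0},
    {"translation": [0,21,-6],"rot": [0,0,0],"hand": 0}
  ]
}}

```text
t: 25.68
eef_pos: [0.5453, 0.0862, 0.2174]
ee_rot: [3.142, 0.0, -0.054]
force: [-1.1, 0.7, -0.1]
width: 0.0873
gripper_force: 0.0
```

```bash
python3 - <<'E'
from h import *
for n in('top','side'):
    im,d=arm.grab_frame(n); cv2.imwrite(f'pics/f{n}.png',im[...,::-1]); P=cloud(n,d.astype(float))
    for k,c,h in(('cream',(.5565,.2995),.1),('must',(.4535,.284),.1),('pep',(.4425,-.307),.1),('hot',(.546,-.319),.16),('salsa',(.686,.08),.1),('mill',(.687,-.084),.12)):
        m=(np.hypot(P[...,0]-c[0],P[...,1]-c[1])<.045)&(P[...,2]>.02)&(P[...,2]<h)
        if m.sum()<20: print(n,k,'hidden');continue
        q=P[m]; top=np.percentile(q[:,2],98); t=q[q[:,2]>top-.008]; print(n,k,round(top,3),np.round(cv2.minEnclosingCircle(t[:,:2].astype(np.float32))[0],4))
E
```

```text
top cream hidden
top must 0.081 [0.4529 0.2844]
top pep 0.087 [ 0.4436 -0.3078]
top hot 0.146 [ 0.5446 -0.3185]
top salsa 0.079 [0.6875 0.073 ]
top mill 0.11 [ 0.6855 -0.0881]
side cream 0.06 [0.5564 0.2986]
side must 0.08 [0.4517 0.2853]
side pep 0.085 [ 0.4412 -0.3069]
side hot 0.144 [ 0.5424 -0.3176]
side salsa 0.077 [0.6834 0.0828]
side mill 0.108 [ 0.6785 -0.0822]
```

View pics/fside.png

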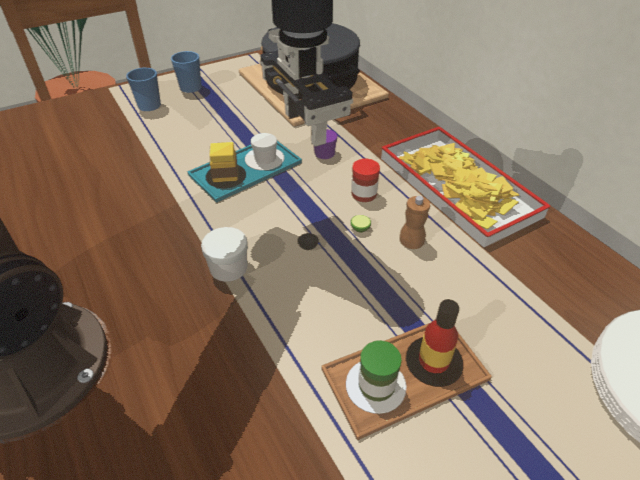

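Both trays are made up: hot sauce (438,340) and pepper jar (380,370) on the wooden tray, mustard (222,160) and cream pot (264,148) on the teal. The salsa jar (365,180) and mill (415,222) are at their original pixels, and the arm is clear.

```bash
python3 -c "
from station import arm
print(arm.job_done())"
```

```text
the job is handed in; nothing more can be done
None
```

All four condiments stand upright within about 2 mm of the middle of their coasters, hot set on the wooden tray and mild set on the teal; the salsa jar and pepper mill were not touched, and the job was handed in at about 26 s.

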